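# Unclip the loaded plate press

### The arm

A 7-joint arm with a two-finger parallel gripper is mounted at the origin on a cart in front of the work surface, level with it; the furniture and walls round the work are solid. World frame = base frame: x ahead of the robot, y to its left, z up, the work surface at z = 0. Lengths are in mm, angles in rad, forces in N, time in s.
With the tool pointing down it reaches from about 400 to 850 mm from the base axis. Payload 4.5 kg.
Tool frame: the origin (TCP) lies at the very end of the fingers, on their centre line; the grasp point (between the pads) lies 19 mm behind it; z points along the fingers, y is the direction in which the jaws open and shut (so a half turn about z gives the same grasp; the last joint's range is limited). The gripper opens to 88 mm and grips with 3 to 60 N. Pads are 18 mm wide; open, the fingers measure 123 mm over their backs; the gripper's body (75 mm by 187 mm) begins 45 mm behind the grasp point.
Start: joints at [1.276, 0.689, -0.195, 1.565, 0.157, 0.902, -0.215], TCP at [201.847, -591.533, 238.743] pointing down, gripper open.
Joint ranges: [-3.01, 3.01], [-0.46, 2.08], [-1.47, 1.51], [0.13, 2.56], [-1, 4.14], [0.04, 2.09], [-2.66, 2.66]. Speed limits (rad/s): [2.57, 2.57, 3.14, 3.14, 3.14, 3.14, 3.14].

### API

Orientations are given as a unit quaternion [x, y, z, w].
In Python, from workcell import r, imaging, job gives the robot as it stands.
- The arm moves only by the shell command python3 -m handwheel 'ROWS' [FORCE]. ROWS is JSON, a list of rows, each a list of 3 entries, a list of its own where there are three numbers: the closure in counts, from 0 (fully open) to 255 (shut), then the shift along the tool's x, y, z in mm, then the turn, a rotation vector about the tool's x, y, z in degrees. In form: [[gripper, [tx, ty, tz], [rx, ry, rz]], ...]. A call has 1 to 10 rows; each row shifts and turns the commanded pose from where the row before left it, along the tool's axes as they then stand; what a row does not reach is not made up. A row lasts 1/12 s, in which the tool goes at most 41.7 mm and 7.16 degrees, less where a joint would pass 70% of its speed; a pose out of reach is approached as far as the arm can. A call is refused whole if a number of a shift passes 41.7 or a number of a turn 7.16, either way. A call with a gripper value outside its range is refused whole. The fingers move at their own pace and stop on an object; FORCE is the grip in N (left out, the last holds). Time passes only in rows, so rows that do not move let the fingers close. It gives the time, the measured TCP pose, the force and the opening at its end, in the units of the state.
- r.sense(): the state, without advancing time (a new reading comes with each control period).
- imaging.camera(name): name is "scene" or "top" or "wrist"; returns the picture (384x512x3 uint8, blue, green, red); there is no depth.
- imaging.camera_params(name): a dict with "camera_matrix" (3x3 intrinsics, pixels), "world_to_cam" (4x4, takes a point from world to camera coordinates); the wrist camera has in their place "hand_eye" (4x4, takes a point from camera to tool coordinates, whose origin is the TCP and whose axes are the flange's). Camera axes: x right, y up, looking along -z (the intrinsics and any distortion apply to the point x, -y, -z); pixel columns grow to the right and rows downward; lengths in mm; the calibration is good to about 2 mm. The wrist camera is an equidistant fisheye: a pixel r from the principal point sees the ray r / f radians off the axis. A picture is of the moment at which its call begins: read the wrist's pose just before it. camera_params takes no time and is no camera call.
- job.close_job(): hands the job in, once; it reports no verdict.
The state is a dict: "time_s": time; "joint_positions": joint angles; "joint_vel": joint speeds; "tau": joint torques, N m; "tool_pos": TCP position; "orientation": TCP orientation; "ft_force": force on the tool from outside, world axes, zero at the start; "torque": the same for the moment, N m; "finger_gap": opening from 0.0 (shut) to 1.0 (fully open).
Only numpy, scipy, OpenCV 4.12 (cv2) and the standard library are available. Lean on these libraries where they do the work, as an engineer would, in place of code of your own. Each camera call takes 0.05 s, during which the arm holds its last target. There are 200 camera calls.

### The job

Of the two plate presses on the bench, open the lock of the one that holds a stack of two microplates: pull its looped spring clip straight out sideways from the cross-drilled pin, and lay the clip flat on the floor of the steel tray near the tray's middle. Leave the clip of the press with the single plate where it is.

Things in the scene. Friction and masses are not known exactly. Their poses are not given: they have to be found in the camera images.
- clip_middle (a point): Middle of the steel wire clip on the press with two plates: flat, 110 x 35 mm, wire 5 mm, 45 g, z up, 62 mm above the bench. Its closed loop is centred 37 mm toward -x; the loop's sides (straight for 20 mm, along x, 35 mm apart outside) overhang the bar, free to grip. Straight leg through the pin and kinked spring leg point to +x. Pull along -x, a few N; clear of the pin after 50 mm.
- press_two_hole (a point): Middle of the cross hole in the upright 16 mm steel pin of the fixed press with two stacked white microplates. x is the hole's axis, -x the way out. Pin top 18.5 mm above. The dark clamp bar under the clip (40 mm wide) has its top 2.5 mm below this point and ends 45 mm from the pin toward -x; the aluminium base under it is 12 mm high.
- tray_floor (a point): Middle of the inner floor of an open steel tray fixed to the bench: inside 194 mm along its x, 134 mm along its y; walls 3 mm, rim 22 mm above the floor. The floor is 3 mm above the bench.
- other_clip_middle (a point): Middle of a like clip on the other press, which holds a single plate and is 20 mm lower. Axes as for the first clip. To be left alone.
There are look-alikes about, which are no part of the job. Leave any turquoise look-alike of the part that bears clip_middle alone.

How it is judged:
By the outcome, as a careful person would: the job done as asked, in the order asked, and still so for the second after the job is handed in, with the robot touching nothing.
It also fails if it takes over 38 s, if anything falls off the work surface, if the arm or the gripper's body presses on something with over 40 N, if the wrist force passes 120 N, or if a joint passes its speed limit or range.

## Working session

There is one attempt and no reset: what is moved stays moved. The work goes in short steps, Python scripts to look and compute and a shell command to move; the robot and the scene stay as the last step left them, time stands still between calls to the robot, and variables do not carry over. Pictures are saved under pics/ and viewed, about 8 in all and at most 12, crops included, and the job is handed in when it is done.

```bash
ls; mkdir -p pics
python3 - <<'E'
from workcell import r, imaging, job
import cv2,numpy as np
np.set_printoptions(precision=3,suppress=True)
print(r.sense())
a=imaging.camera("scene");b=imaging.camera("top")
cv2.imwrite("pics/scene0.png",a);cv2.imwrite("pics/top0.png",b)
for n in("scene","top","wrist"):print(imaging.camera_params(n))
E
```

```text
pics
{'time_s': 0.0, 'joint_positions': array([ 1.276,  0.69 , -0.195,  1.566,  0.157,  0.902, -0.215]), 'joint_vel': array([-0.002, -0.001, -0.   , -0.   , -0.002, -0.   , -0.001]), 'tau': array([ -0.   , -52.757,  -1.267, -15.343,  -0.053,   0.007,   0.   ]), 'tool_pos': array([ 201.577, -590.919,  237.897]), 'orientation': array([ 0.987,  0.164, -0.   , -0.001]), 'ft_force': array([ 0.005,  1.433, -0.008]), 'torque': array([-0.039, -0.008, -0.   ]), 'finger_gap': 0.9973625044415559}
{'camera_matrix': array([[420.567,   0.   , 249.587],
       [  0.   , 420.567, 191.3  ],
       [  0.   ,   0.   ,   1.   ]]), 'world_to_cam': array([[  -0.729,   -0.684,   -0.021,  377.996],
       [   0.408,   -0.459,    0.789, -263.31 ],
       [  -0.55 ,    0.567,    0.614, -952.725],
       [   0.   ,    0.   ,    0.   ,    1.   ]])}
{'camera_matrix': array([[470.199,   0.   , 259.41 ],
       [  0.   , 470.199, 196.192],
       [  0.   ,   0.   ,   1.   ]]), 'world_to_cam': array([[    0.017,    -1.   ,     0.015,   -35.666],
       [    0.991,     0.019,     0.13 ,  -516.464],
       [   -0.13 ,     0.013,     0.991, -1110.718],
       [    0.   ,     0.   ,     0.   ,     1.   ]])}
{'camera_matrix': array([[297.319,   0.   , 254.736],
       [  0.   , 297.319, 193.856],
       [  0.   ,   0.   ,   1.   ]]), 'hand_eye': array([[  -0.   ,    0.96 ,    0.279,   71.016],
       [   1.   ,    0.   ,    0.001,   -0.101],
       [   0.001,    0.279,   -0.96 , -145.091],
       [   0.   ,    0.   ,    0.   ,    1.   ]])}
```

View pics/scene0.png

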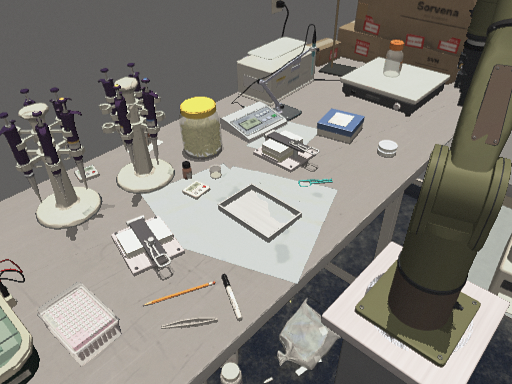

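View pics/top0.png

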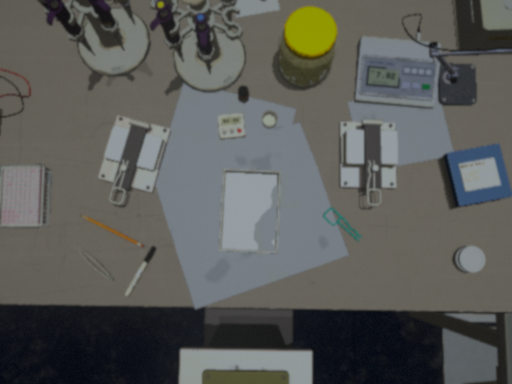

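The scene view shows press A at (150,245) and press B at (286,150), and the tray at (260,212). In the top view these are A (134,155), B (368,165) and the tray (250,211). The turquoise look-alike is at (341,223). I'll enlarge both presses to see which has two plates.

Run:
```python
import cv2,numpy as np
a=cv2.imread("pics/scene0.png");b=cv2.imread("pics/top0.png")
R=lambda i,x,y,w=80,h=60:cv2.resize(i[y:y+h,x:x+w],(400,300),interpolation=cv2.INTER_CUBIC)
o=np.vstack([np.hstack([R(a,108,212),R(a,246,122)]),np.hstack([R(b,85,105,120,90),R(b,318,118,120,90)])])
cv2.imwrite("pics/crop1.png",o)
```

```text
(no output)
```

View pics/crop1.png

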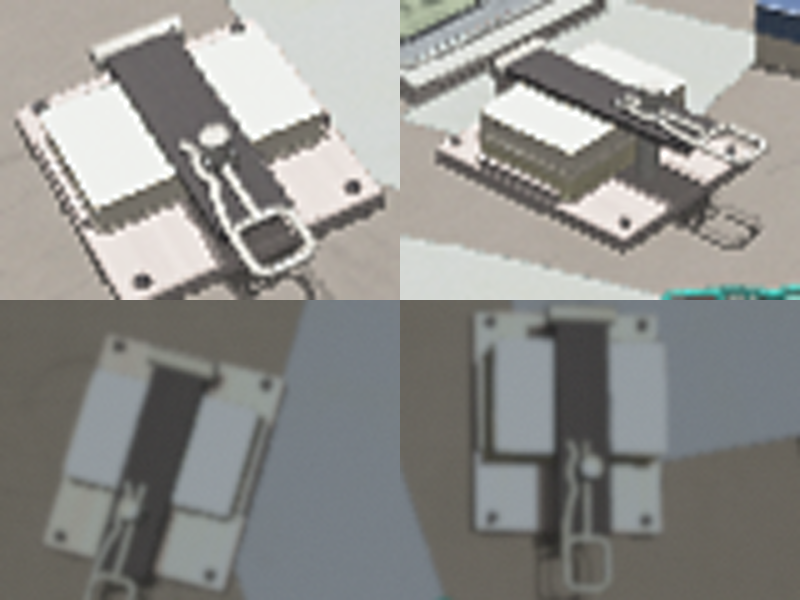

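Press B's crop shows a seam between two stacked plates, and its bar sits higher. Press A has a single low plate. So the target is B, with its clip at top (375,168–205). The turquoise wire piece near (341,223) is the look-alike and stays put. Next I'll locate the points.

```bash
cat > h.py <<'E'
from workcell import r, imaging, job
import cv2,numpy as np
from scipy.spatial.transform import Rotation as Ro
np.set_printoptions(precision=2,suppress=True)
def ray(name,u,v,pose=None):
    p=imaging.camera_params(name);K=p["camera_matrix"]
    x,y=(u-K[0,2])/K[0,0],(v-K[1,2])/K[1,1]
    if name=="wrist":
        t=np.hypot(x,y);s=np.sin(t)/t if t else 1.;d=np.array([x*s,-y*s,-np.cos(t)])
        H=p["hand_eye"];R=Ro.from_quat(pose[1]).as_matrix()
        return R@H[:3,3]+pose[0],R@H[:3,:3]@d
    W=np.linalg.inv(p["world_to_cam"]);return W[:3,3],W[:3,:3]@np.array([x,-y,-1])
def at(name,u,v,z,pose=None):
    o,d=ray(name,u,v,pose);return o+d*(z-o[2])/d[2]
def go(x,y,z,yaw):
    "yaw deg of tool x, tool down: shift in the tool axes AFTER turning, and turn"
    s=r.sense();R=Ro.from_quat(s["orientation"]);T=Ro.from_euler("z",yaw,degrees=True)*Ro.from_quat([1,0,0,0])
    print("turn",(R.inv()*T).as_rotvec(degrees=True),"shift",T.inv().apply(np.array([x,y,z])-s["tool_pos"]))
E
python3 - <<'E'
from h import *
print("pin",at("top",375.6,167.8,80),"loop mid",at("top",374.4,197,62),"bar end",at("top",372,188,60))
print("loop scene",at("scene",246+(735-400)*.2,122+142*.2,62))
for p in [(223,170),(279,171),(278,253),(221,251)]:print("tray",at("top",*p,25))
print("other pin",at("top",85+130*.3,105+(508-300)*.3,60),"loop",at("top",120,197,42),"turq",at("top",341,223,3))
E
```

```text
pin [ 583.79 -299.27   80.  ] loop mid [ 516.54 -300.07   62.  ] bar end [ 538.43 -295.15   60.  ]
loop scene [ 514.93 -299.27   62.  ]
tray [581.7   64.41  25.  ]
tray [581.91 -73.94  25.  ]
tray [380.59 -73.83  25.  ]
tray [383.04  63.89  25.  ]
other pin [576.83 298.28  60.  ] loop [507.69 308.99  42.  ] turq [ 457.62 -231.02    3.  ]
```

```bash
python3 -c "
from h import *
go(516,-300,190,0)"
```

```text
turn [-0.09  0.02 18.84] shift [ 314.41 -290.99   47.98]
```

```bash
python3 -m handwheel '[[0,[0,0,0],[0,0,6.28]],[0,[0,0,0],[0,0,6.28]],[0,[0,0,0],[0,0,6.28]],[0,[28.6,-26.5,0],[0,0,0]],[0,[28.6,-26.5,0],[0,0,0]],[0,[28.6,-26.5,0],[0,0,0]],[0,[28.6,-26.5,0],[0,0,0]],[0,[28.6,-26.5,0],[0,0,0]]]'
python3 -m handwheel '[[0,[28.6,-26.5,0],[0,0,0]],[0,[28.6,-26.5,0],[0,0,0]],[0,[28.6,-26.5,0],[0,0,0]],[0,[28.6,-26.5,16],[0,0,0]],[0,[28.6,-26.5,16],[0,0,0]],[0,[28.6,-26.5,16],[0,0,0]],[0,[0,0,0],[0,0,0]],[0,[0,0,0],[0,0,0]],[0,[0,0,0],[0,0,0]]]'
python3 - <<'E'
from h import *
s=r.sense();i=imaging.camera("wrist");print(s["tool_pos"],s["orientation"],s["joint_vel"])
np.savez("w1.npz",p=s["tool_pos"],q=s["orientation"])
cv2.imwrite("pics/w1.png",i);cv2.imwrite("pics/w1v.png",cv2.resize(i,(800,600),interpolation=cv2.INTER_CUBIC))
E
```

```text
time_s: 0.77
tool_pos: [345.7, -457.4, 238.4]
orientation: [1.0, -0.0, -0.0, -0.0]
ft_force: [0.3, -0.7, 0.2]
finger_gap: 0.995
time_s: 1.52
tool_pos: [514.8, -301.4, 190.9]
orientation: [1.0, -0.0, -0.001, 0.0]
ft_force: [0.1, -0.1, 0.4]
finger_gap: 1.001
[ 514.75 -301.37  190.9 ] [ 1. -0. -0.  0.] [ 0.03 -0.02  0.02  0.   -0.   -0.   -0.  ]
```

View pics/w1v.png

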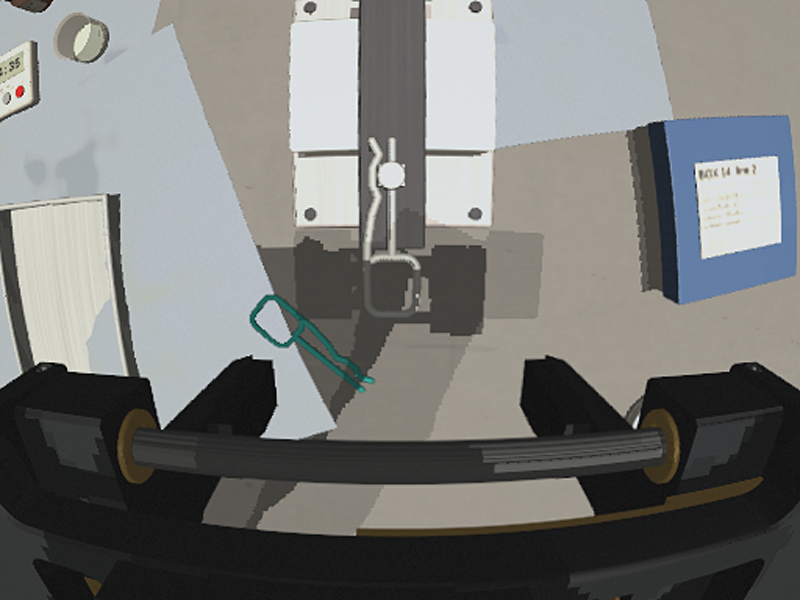

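The wrist view shows the loop at x 363–420, y 255–318, the pin top at (391,175) and the bar end at y≈247. The turquoise look-alike is clear to the left at (315,345).

Run:
```python
from h import *
w=np.load("w1.npz");P=(w["p"],w["q"]);f=lambda n,u,v,z:print(n,at("wrist",u*.64,v*.64,z,P))
f("pin",391,175,80.5);f("loopL",365,288,62);f("loopR",418,288,62);f("near",392,258,62);f("far",392,316,62);f("barend",392,248,59)
f("barL far",360,20,59);f("barL near",360,245,59);f("barR far",423,20,59);f("barR near",423,245,59);f("leg",392,140,62);f("leg2",391,250,62)
go(515,-300.4,100,0)
```

```text
pin [ 583.78 -297.6    80.5 ]
loopL [ 515.51 -281.25   62.  ]
loopR [ 515.49 -313.55   62.  ]
near [ 534.07 -297.78   62.  ]
far [ 497.59 -297.64   62.  ]
barend [ 539.65 -297.76   59.  ]
barL far [ 679.67 -278.94   59.  ]
barL near [ 541.57 -278.45   59.  ]
barR far [ 679.42 -316.22   59.  ]
barR near [ 541.51 -316.44   59.  ]
leg [ 604.27 -297.93   62.  ]
leg2 [ 538.94 -297.2    62.  ]
turn [ 0.07  0.06 -0.12] shift [ 0.72 -2.07 91.34]
```

```bash
python3 -m handwheel '[[0,[-0.2,-1,35],[0,0,0]],[0,[-0.2,-1,35],[0,0,0]],[0,[-0.2,-1,35],[0,0,0]],[0,[-0.2,-1,20],[0,0,0]],[0,[0,0,14],[0,0,0]],[100,[0,0,0],[0,0,0]],[100,[0,0,0],[0,0,0]],[100,[0,0,0],[0,0,0]]]' 20
python3 - <<'E'
from h import *
s=r.sense();i=imaging.camera("wrist");print(s["tool_pos"],s["finger_gap"]*88,s["ft_force"])
cv2.imwrite("pics/w2v.png",cv2.resize(i[100:340,90:410],(800,600),interpolation=cv2.INTER_CUBIC))
E
```

```text
time_s: 2.23
tool_pos: [514.8, -298.6, 53.6]
orientation: [1.0, -0.001, 0.001, 0.001]
ft_force: [0.1, 0.1, 0.4]
finger_gap: 0.795
[ 514.84 -298.62   53.63] 69.98376596755233 [0.06 0.11 0.44]
```

View pics/w2v.png

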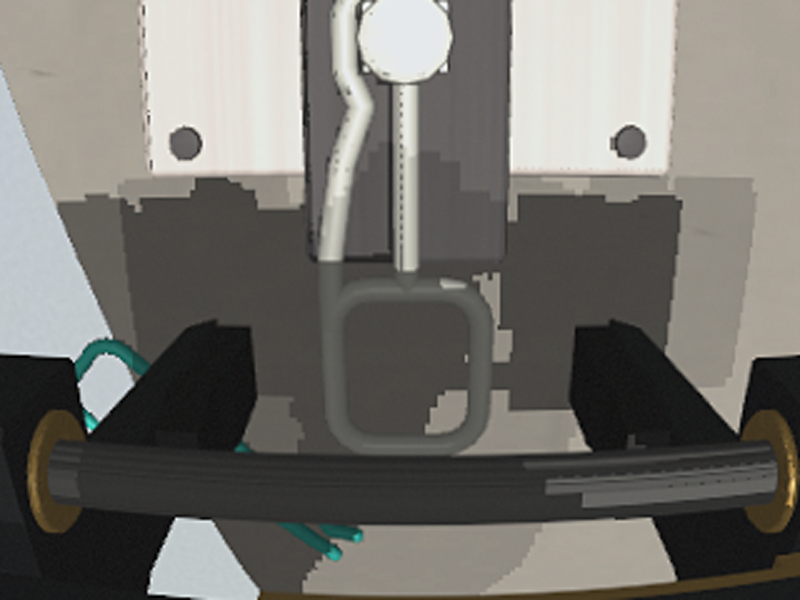

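The loop sits centred between the fingers (edges 328–490 against fingers 253/572) and clear of the bar end at y≈258. Closing now.

```bash
python3 -m handwheel '[[140,[0,-0.7,0],[0,0,0]],[200,[0,0,0],[0,0,0]],[200,[0,0,0],[0,0,0]],[200,[0,0,0],[0,0,0]],[200,[0,0,0],[0,0,0]],[200,[0,0,0],[0,0,0]],[200,[0,0,0],[0,0,0]],[200,[0,0,0],[0,0,0]]]' 25
```

```text
time_s: 2.95
tool_pos: [514.8, -296.2, 52.3]
orientation: [1.0, 0.0, 0.0, 0.0]
ft_force: [-0.4, -0.6, 1.0]
finger_gap: 0.383
```

```bash
python3 -m handwheel '[[200,[-3,0,0],[0,0,0]],[200,[-4,0,0],[0,0,0]],[200,[-4,0,0],[0,0,0]],[200,[-4,0,0],[0,0,0]],[200,[-4,0,0],[0,0,0]],[200,[-4,0,0],[0,0,0]],[200,[-4,0,0],[0,0,0]],[200,[0,0,0],[0,0,0]]]'
python3 - <<'E'
from h import *
s=r.sense();i=imaging.camera("wrist");print(s["tool_pos"],s["finger_gap"]*88,s["ft_force"])
cv2.imwrite("pics/w3v.png",cv2.resize(i[40:340,56:456],(800,600),interpolation=cv2.INTER_CUBIC))
E
```

```text
time_s: 3.62
tool_pos: [485.9, -296.7, 52.2]
orientation: [1.0, -0.001, -0.001, 0.0]
ft_force: [-0.2, -0.4, 0.6]
finger_gap: 0.386
[ 485.87 -296.73   52.18] 33.9352678905657 [-0.2  -0.41  0.6 ]
```

View pics/w3v.png

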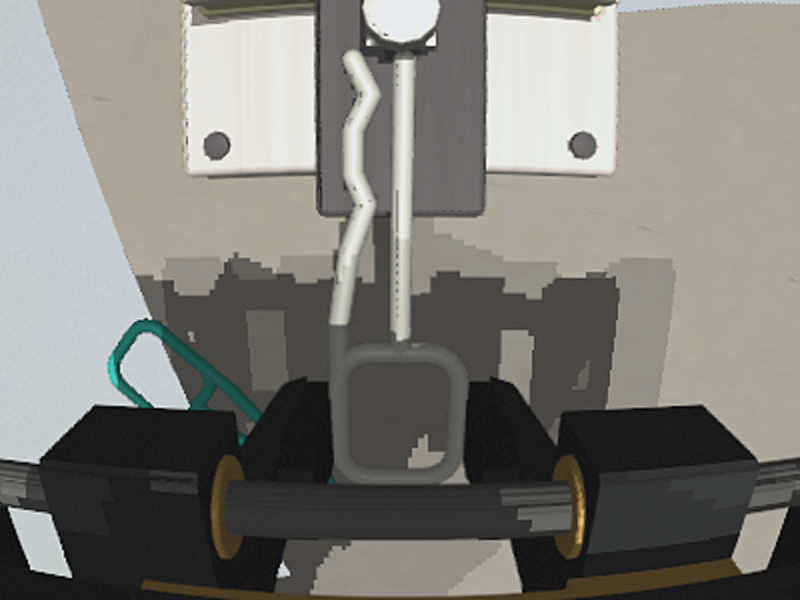

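The clip follows straight, with its legs (350–400, 55) nearly out of the pin. I'll finish the pull, lift, and carry it to the tray.

```bash
python3 -m handwheel '[[200,[-6,0,0],[0,0,0]],[200,[-8,0,0],[0,0,0]],[200,[-8,0,0],[0,0,0]],[200,[-8,0,0],[0,0,0]],[200,[-8,0,0],[0,0,0]],[200,[-8,0,0],[0,0,0]],[200,[0,0,-15],[0,0,0]],[200,[0,0,-25],[0,0,0]],[200,[0,0,-20],[0,0,0]],[200,[0,0,0],[0,0,0]]]'
python3 -m handwheel '[[200,[0,-20,0],[0,0,0]],[200,[0.5,-32,0],[0,0,0]],[200,[1,-33,0],[0,0,0]],[200,[1,-33,0],[0,0,0]],[200,[1,-33,0],[0,0,0]],[200,[1,-33,0],[0,0,0]],[200,[1,-33,0],[0,0,0]],[200,[0.5,-33,0],[0,0,0]],[200,[0,-25,0],[0,0,0]],[200,[0,-15,0],[0,0,0]]]'
python3 -m handwheel '[[200,[0,0,0],[0,0,0]],[200,[0,0,0],[0,0,0]],[200,[0,0,0],[0,0,0]]]'
python3 - <<'E'
from h import *
s=r.sense();i=imaging.camera("wrist");print(s["tool_pos"],s["orientation"],s["finger_gap"]*88,s["ft_force"])
np.savez("w4.npz",p=s["tool_pos"],q=s["orientation"])
cv2.imwrite("pics/w4v.png",cv2.resize(i,(800,600),interpolation=cv2.INTER_CUBIC))
E
```

```text
time_s: 4.5
tool_pos: [442.7, -297.5, 115.3]
orientation: [1.0, -0.0, 0.002, 0.001]
ft_force: [0.6, -1.2, -1.1]
finger_gap: 0.382
time_s: 5.33
tool_pos: [446.8, -2.9, 111.6]
orientation: [1.0, 0.002, -0.001, -0.001]
ft_force: [-0.6, -0.8, 0.1]
finger_gap: 0.387
time_s: 5.58
tool_pos: [447.3, -7.8, 112.0]
orientation: [1.0, -0.001, -0.0, 0.001]
ft_force: [-0.2, -0.0, -1.0]
finger_gap: 0.381
[447.28  -7.78 112.01] [ 1. -0. -0.  0.] 33.54838876808561 [-0.17 -0.04 -0.99]
```

View pics/w4v.png

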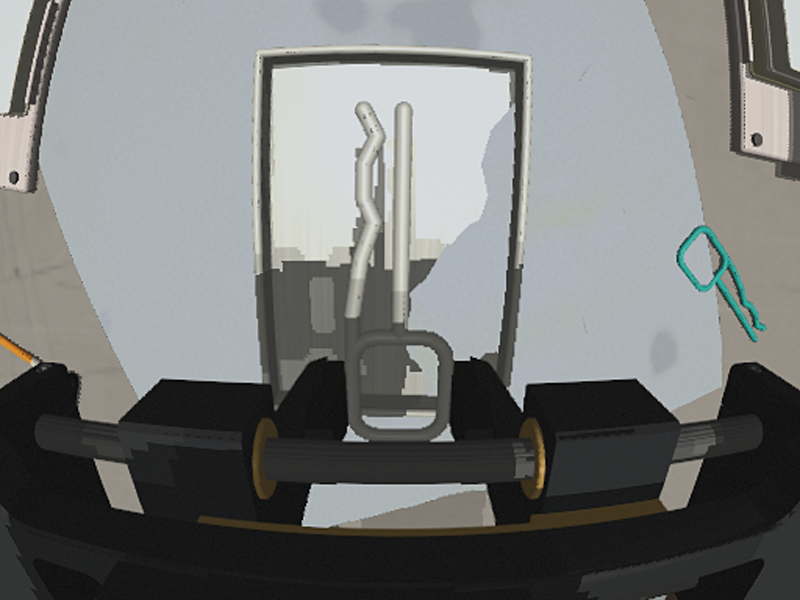

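The clip is held level, and the tray's far rim corners are at (260,52) and (528,58), with its near edge at y≈408.

Run:
```python
from h import *
w=np.load("w4.npz");P=(w["p"],w["q"]);f=lambda n,u,v,z:print(n,at("wrist",u*.64,v*.64,z,P))
f("farL",260,52,25);f("farR",528,58,25);f("near",400,412,25);f("cliptip",403,104,122);f("clipend",400,438,122);f("floor R",516,300,3);f("floor L",271,300,3)
```

```text
farL [583.37  61.74  25.  ]
farR [579.36 -73.7   25.  ]
near [386.15  -8.86  25.  ]
cliptip [538.12  -9.43 122.  ]
clipend [431.07  -8.46 122.  ]
floor R [446.08 -76.44   3.  ]
floor L [446.42  66.18   3.  ]
```

```bash
python3 -m handwheel '[[200,[-0.5,-1,25],[0,0,0]],[200,[-0.5,-1,30],[0,0,0]],[200,[0,0,25],[0,0,0]],[200,[0,0,12],[0,0,0]],[200,[0,0,7],[0,0,0]],[200,[0,0,4],[0,0,0]],[200,[0,0,3],[0,0,0]],[200,[0,0,0],[0,0,0]],[200,[0,0,0],[0,0,0]]]'
```

```text
time_s: 6.38
tool_pos: [455.9, -5.8, 13.8]
orientation: [1.0, -0.001, -0.009, 0.0]
ft_force: [0.4, -0.9, 0.0]
finger_gap: 0.384
```

Run:
```python
from h import *
s=r.sense();print(s["joint_positions"],s["tool_pos"],s["joint_vel"],Ro.from_quat(s["orientation"]).as_rotvec(degrees=True))
```

```text
[-0.1   0.93  0.01  2.19 -0.27  0.04 -1.39] [455.88  -5.78  13.83] [-0.01 -0.01 -0.    0.01  0.    0.   -0.  ] [179.96  -0.22  -1.61]
```

Joint 6 is at its limit this close in, so the clip can't be lowered all the way here. I'll lift, turn the tool half round so the grip is on the tray's far half, and lower there.

```bash
python3 -m handwheel '[[200,[0,0,-30],[0,0,0]],[200,[0,0,-35],[0,0,0]],[200,[20,0,0],[0,0,0]],[200,[30,0,0],[0,0,0]],[200,[15,0,0],[0,0,0]],[200,[0,0,0],[0,0,7.16]],[200,[0,0,0],[0,0,7.16]],[200,[0,0,0],[0,0,7.16]]]'
python3 - <<'E'
from h import *
s=r.sense();print(s["joint_positions"],s["tool_pos"]);go(520,-4,70,180)
E
```

```text
time_s: 7.05
tool_pos: [522.1, -5.2, 78.1]
orientation: [0.982, -0.19, -0.009, 0.002]
ft_force: [-0.4, 1.1, -0.7]
finger_gap: 0.385
[-0.19  0.84  0.19  1.99 -0.41  0.37 -1.63] [522.08  -5.2   78.07]
turn [  1.38  -0.28 158.09] shift [2.08 1.2  8.07]
```

```bash
python3 -m handwheel '[[200,[0,0,0],[0,0,-7.16]],[200,[0,0,0],[0,0,-7.16]],[200,[0,0,0],[0,0,-7.16]],[200,[0,0,0],[0,0,-7.16]],[200,[0,0,0],[0,0,-7.16]],[200,[0,0,0],[0,0,-7.16]],[200,[0,0,0],[0,0,-7.16]],[200,[0,0,0],[0,0,-7.16]],[200,[0,0,0],[0,0,-7.16]],[200,[0,0,0],[0,0,-7.16]]]'
python3 -m handwheel '[[200,[0,0,0],[0,0,-7.16]],[200,[0,0,0],[0,0,-7.16]],[200,[0,0,0],[0,0,-7.16]],[200,[0,0,0],[0,0,-7.16]],[200,[0,0,0],[0,0,-7.16]],[200,[0,0,0],[0,0,-7.16]],[200,[0,0,0],[0,0,-7.16]],[200,[0,0,0],[0,0,-7.16]],[200,[0,0,0],[0,0,-7.16]],[200,[0,0,0],[0,0,-7.16]]]'
python3 -c "
from h import *
s=r.sense();print(s['joint_positions'],s['tool_pos']);go(520,-4,70,180)"
```

```text
time_s: 7.88
tool_pos: [521.8, -5.4, 78.1]
orientation: [0.905, 0.426, -0.008, -0.003]
ft_force: [-0.7, -0.8, -1.3]
finger_gap: 0.385
time_s: 8.72
tool_pos: [521.8, -5.6, 78.0]
orientation: [0.485, 0.875, -0.005, -0.007]
ft_force: [0.4, -0.5, -0.8]
finger_gap: 0.383
[ 0.14  0.84 -0.36  1.97  0.63  0.46 -0.13] [521.85  -5.56  78.02]
turn [ -0.56  -0.89 -58.  ] shift [1.85 1.56 8.02]
```

```bash
python3 -m handwheel '[[200,[0,0,0],[0,0,-7.16]],[200,[0,0,0],[0,0,-7.16]],[200,[0,0,0],[0,0,-7.16]],[200,[0,0,0],[0,0,-7.16]],[200,[0,0,0],[0,0,-7.16]],[200,[0,0,0],[0,0,-7.16]],[200,[0,0,0],[0,0,-7.16]],[200,[0,0,0],[0,0,-7.16]],[200,[0,0,0],[0,0,0]],[200,[0,0,0],[0,0,0]]]'
python3 -c "
from h import *
s=r.sense();print(s['joint_positions'],s['tool_pos']);go(520,-5,7,180)"
```

```text
time_s: 9.55
tool_pos: [521.9, -5.3, 77.8]
orientation: [0.011, 1.0, -0.0, -0.009]
ft_force: [0.7, 0.7, -0.2]
finger_gap: 0.386
[ 0.28  0.89 -0.62  1.97  0.9   0.61  0.6 ] [521.85  -5.3   77.75]
turn [-0.02 -1.03 -1.27] shift [ 1.85  0.3  70.75]
```

```bash
python3 -m handwheel '[[200,[0,0,0],[0,-1,-1.2]],[200,[1.8,0,20],[0,0,0]],[200,[0,0,20],[0,0,0]],[200,[0,0,14],[0,0,0]],[200,[0,0,8],[0,0,0]],[200,[0,0,5],[0,0,0]],[200,[0,0,3],[0,0,0]],[200,[0,0,1],[0,0,0]],[200,[0,0,0],[0,0,0]],[200,[0,0,0],[0,0,0]]]'
python3 -c "
from h import *
s=r.sense();print(s['tool_pos'],s['ft_force']);go(520,-5,6,180)"
```

```text
time_s: 10.38
tool_pos: [520.6, -4.3, 7.3]
orientation: [-0.001, 1.0, 0.0, 0.0]
ft_force: [-0.1, 0.3, -0.6]
finger_gap: 0.382
[520.61  -4.31   7.29] [-0.14  0.27 -0.6 ]
turn [0.01 0.03 0.17] shift [ 0.61 -0.69  1.29]
```

```bash
python3 -m handwheel '[[200,[0,0,1.5],[0,0,0]],[200,[0,0,0],[0,0,0]],[140,[0,0,0],[0,0,0]],[120,[0,0,0],[0,0,0]],[95,[0,0,0],[0,0,0]],[85,[0,0,0],[0,0,0]],[85,[0,0,0],[0,0,0]],[85,[0,0,0],[0,0,0]],[85,[0,0,0],[0,0,0]]]'
python3 -m handwheel '[[85,[0,0,-10],[0,0,0]],[85,[0,0,-25],[0,0,0]],[85,[0,0,-35],[0,0,0]],[85,[0,0,-35],[0,0,0]],[85,[0,0,-35],[0,0,0]],[85,[-25,0,-20],[0,0,0]],[85,[-30,0,0],[0,0,0]],[85,[-20,0,0],[0,0,0]],[85,[0,0,0],[0,0,0]],[85,[0,0,0],[0,0,0]]]'
python3 - <<'E'
from h import *
s=r.sense();i=imaging.camera("wrist");t=imaging.camera("scene");print(s["tool_pos"],s["finger_gap"]*88)
np.savez("w5.npz",p=s["tool_pos"],q=s["orientation"])
R=lambda i:cv2.resize(i,(800,600),interpolation=cv2.INTER_CUBIC)
cv2.imwrite("pics/w5v.png",R(i));cv2.imwrite("pics/s5v.png",R(t[90:285,100:360]))
E
```

```text
time_s: 11.13
tool_pos: [520.2, -4.3, 5.3]
orientation: [-0.002, 1.0, -0.0, -0.0]
ft_force: [0.1, -0.1, -0.0]
finger_gap: 0.666
time_s: 11.97
tool_pos: [595.3, -4.1, 164.9]
orientation: [-0.001, 1.0, 0.0, -0.0]
ft_force: [-1.4, -0.0, -0.7]
finger_gap: 0.668
[595.29  -4.12 164.86] 58.74036501162606
```

View pics/w5v.png

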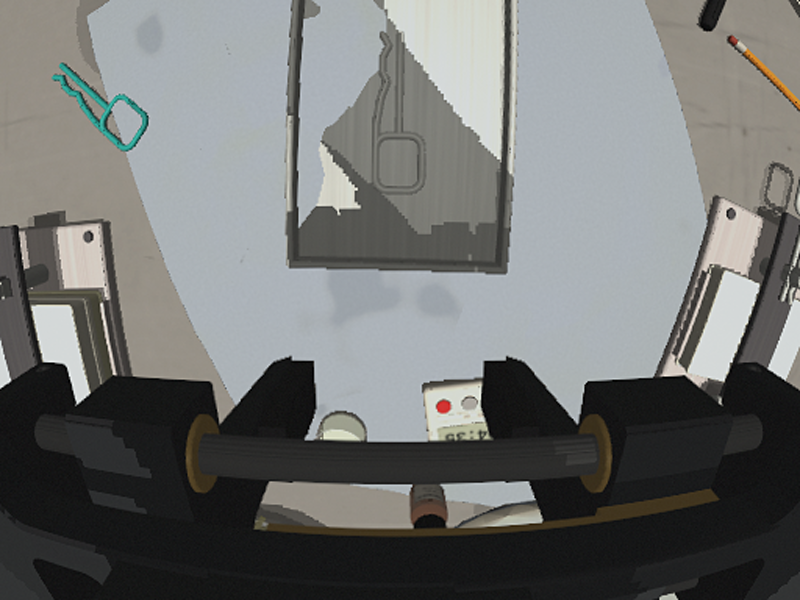

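View pics/s5v.png

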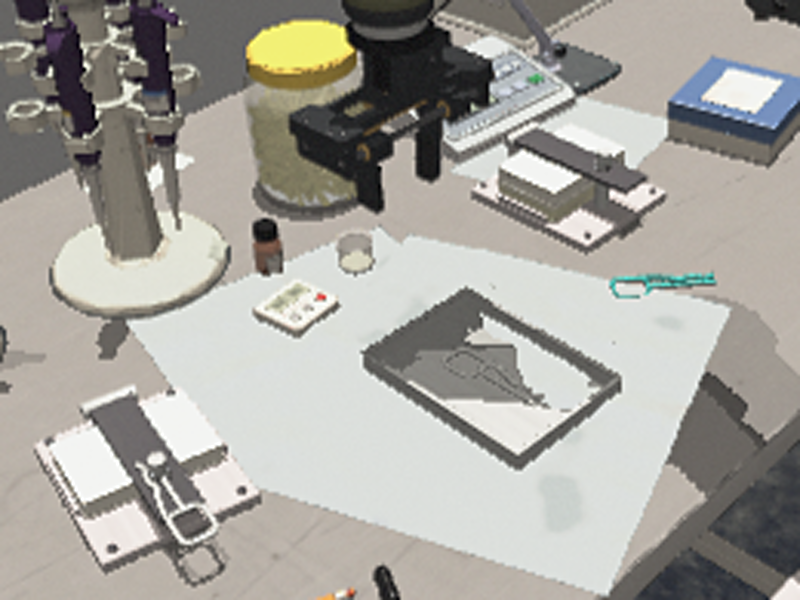

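The clip lies flat on the tray floor near the middle. Press B's pin is empty, and the other clip and the turquoise piece are undisturbed. I'll check the numbers once and hand in.

```bash
python3 -c "
from h import *
w=np.load('w5.npz');P=(w['p'],w['q'])
print(at('wrist',399*.64,32*.64,5.5,P),at('wrist',399*.64,192*.64,5.5,P))
s=r.sense();print(s['time_s'],s['ft_force'],abs(s['joint_vel']).max());print(job.close_job())"
```

```text
[428.22  -3.84   5.5 ] [535.98  -3.59   5.5 ]
12.0667 [-0.7   0.47  0.25] 0.009713829243929002
the job is handed in; nothing more can be done
None
```

The clip from the press with two plates is off its pin and lying flat on the tray floor near the tray's middle, and I have handed the job in. I identified that press (the one on the -y side) by the seam between its two stacked plates.

- **Pull and placing:** I gripped the clip by its loop sides and pulled it straight out along -x. Readings taken before and after the pull and during the lowering showed no more than about 2 N. I then lowered it to the tray floor and released it.
- **One correction:** my first attempt to lower it stopped about 8 mm high because joint 6 reached the end of its range. I lifted, turned the tool half round and set the clip down from the far side, so its loop now points to +x. I estimate the extra turning cost about 3.5 s.
- **Last checks:** the clip spans x 428–536 at y ≈ -4, so its middle is at about (482, -4). The tray's middle measures about (482, -5).
- **The rest of the scene:** the last pictures show the clip flat and the pin empty. The single-plate press's clip and the turquoise look-alike look undisturbed.
- **At hand-in:** the arm was clear and still, with about 1 N on the wrist, at 12.1 s of the 38 s allowed.

No final check failed or disagreed.

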